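Load the block-rinse stand

ROBOT

A 6-joint arm with a two-finger parallel gripper is mounted at the origin on the work surface. World frame = base frame: x ahead of the robot, y to its left, z up, the work surface at z = 0. Lengths are in m, angles in degrees, forces in N, time in s.
With the tool pointing down it reaches from about 0.375 to 0.75 m from the base axis. Payload 9 kg.
Tool frame: the origin (TCP) lies where the fingers leave the gripper's body, on its centre line; the fingertips stand 73 mm ahead of it and the grasp point (between the pads) lies 54 mm ahead of it (robot.tip_reach is the distance from the TCP to the fingertips, in m); z points along the fingers, y is the line along which they close (so a half turn about z gives the same grasp; the last joint's range is limited). The gripper opens to 85 mm and grips with 20 to 120 N. Pads are 22 mm wide; open, the fingers measure 114 mm over their backs; the gripper's body (76 mm by 85 mm) begins 54 mm behind the grasp point. The pads swing forward as they close: fully open they stand 13 mm farther back than shut.
Start: joints at [58.975, 5.964, 5.575, 89.605, 0, 77.527], TCP at [0.191, 0.569, 0.304] pointing down, gripper open.
Joint ranges: [-171.21, 171.21], [-48.23, 106.86], [-62.78, 66.21], [-105.2, 120.99], [-86.42, 89.51], [-180, 180]. Speed limits (degrees/s): [127.2, 127.2, 147.25, 180, 180, 180].

INTERFACE

Orientations are given as [roll, pitch, yaw] about the fixed x, y, z axes, in that order (R = Rz(yaw) Ry(pitch) Rx(roll)).
In Python, from plant import robot gives the robot as it stands. Calls block until the motion is done:
- robot.move_pose(position, orientation): joint-space move of the TCP to a pose.
- robot.line_to(position, vel=0.15, rotation=None, guard=None): straight line of the TCP; rotation=None keeps the orientation; vel is the mean speed in m/s. With guard (N) it stops when the force on the tool has changed by that much, and returns True; else False.
- robot.goto_joints(angles): joint-space move.
- robot.set_gripper(opening): finger opening in m; the grip force is fixed at half the most; returns when the fingers have stopped.
- robot.pause(seconds).
- robot.ik(position, orientation): joint angles nearest the present ones, or None.
- robot.observe(): the state.
- robot.grab_frame(name): name is "scene" or "side" or "wrist"; returns the picture (384x512x3 uint8, blue, green, red); there is no depth.
- robot.get_calibration(name): a dict with "vertical_fov" (degrees; the focal length in pixels is half the picture's height over the tangent of half this angle, whatever the lens; pixels are square), "cx", "cy" (the principal point, pixels), "rvec" (rotation vector, rad) and "tvec" (3), from world to camera coordinates, as OpenCV has them. Camera axes: x right, y down, z forward; pixel columns grow to the right and rows downward; lengths in m; the calibration is good to about 2 mm. A picture is of the moment at which its call begins: read the wrist's pose just before it. get_calibration takes no time and is no camera call; for the wrist camera it gives the pose at the moment of the call.
A pose or a line that the arm cannot do raises robot.IKError and nothing moves.
- robot.job_done(): hands the job in; it is judged then, once.
The state is a dict: "time": time; "q": joint angles; "qvel": joint speeds; "joint_torque": joint torques, N m; "tool_pos": TCP position; "tcp_rot": TCP orientation; "ft_force": force on the tool from outside, world axes, zero at the start; "torque": the same for the moment, N m; "gripper_width": finger opening in m; "gripper_force": force on a finger pad.
Only numpy, scipy, OpenCV 4.12 (cv2) and the standard library are available. Lean on these libraries where they do the work, as an engineer would, in place of code of your own. Each camera call takes 0.05 s, during which the arm holds its last target. There are 200 camera calls.

TASK

Load the rinse stand: slide every spacer ring on the bench down over the upright shaft until it lies flat, then set the basket's centre tube over the shaft so that the basket rests level on the spacers. Next pick up the tray, tip it over the basket so that all the wax blocks slide in (put in by hand any that miss), and slide the cover over the basket's tube until it lies flat on the rim. Finish with the empty tray standing level on the bench, and leave the bottle, the carton and the jar where they are.

Things in the scene. Friction and masses are not known exactly. Their poses are not given: they have to be found in the camera images.
- shaft_foot (a point): centre of the top of the rinse stand's white round base (100 mm in diameter, 20 mm high, fixed), where the upright steel shaft starts; z is up along the shaft. The shaft is 20 mm in diameter and 68 mm tall above the base
- shaft_top (a point): tip of the shaft, 68 mm above the base; its last 5 mm taper to 12 mm diameter
- basket: round open steel basket, 160 mm outer diameter, 72 mm high (rim), walls 3 mm, floor 4 mm; a tube (34 mm outer diameter, 23 mm bore right through, open below) stands in its centre and rises to 102 mm above its underside. Origin: centre of its underside; z up. 0.4 kg. It can be gripped by the top of the tube
- cover: white plastic ring-shaped cover: disc 168 mm in diameter, 4 mm thick, with a 40 mm hole and around it an upright collar 54 mm outer diameter, its top 32 mm above the disc's underside. Origin: centre of its underside; z up. The basket's tube passes through it
- tray: aluminium scoop tray 190 x 74 mm, floor 4 mm thick, side walls up to 26 mm, open at its +x end (the spout); at the -x end a closed back with a black upright fin to grip, 10 mm thick along x, 50 mm wide, its top 60 mm above the underside. Origin: centre of the underside; x towards the spout, z up. 0.18 kg, it holds the wax blocks at the start
- tray_grip (a point): on the tray's fin, 90 mm behind its origin and 48 mm above its underside (12 mm below the fin's top); axes as the tray's
- tray_lip (a point): middle of the tray's spout edge, on its floor, 95 mm ahead of the tray's origin
- wash_bottle: white bottle, 60 mm diameter, 150 mm high, bystander; origin at the centre of its underside
- slide_carton: carton 110 x 75 x 45 mm, bystander; origin at the centre of its underside
- jar: brown jar, 56 mm diameter, 48 mm high, bystander; origin at the centre of its underside
- spacer_a: grey plastic spacer ring, 56 mm outer diameter, 23 mm bore, 16 mm high, lying flat; origin: centre of one flat face (the underside at the start), z along its axis; either face may lie down. Two or three of these are present (None if absent); all alike
- spacer_b: grey plastic spacer ring, 56 mm outer diameter, 23 mm bore, 16 mm high, lying flat; origin: centre of one flat face (the underside at the start), z along its axis; either face may lie down. Two or three of these are present (None if absent); all alike
- spacer_c: grey plastic spacer ring, 56 mm outer diameter, 23 mm bore, 16 mm high, lying flat; origin: centre of one flat face (the underside at the start), z along its axis; either face may lie down. Two or three of these are present (None if absent); all alike
- block_a: wax block on its white cassette, 34 x 28 x 24 mm (x, y, z), 24 g; origin: centre of its underside. Two to four are present (None if absent), lying on the tray at the start
- block_b: wax block on its white cassette, 34 x 28 x 24 mm (x, y, z), 24 g; origin: centre of its underside. Two to four are present (None if absent), lying on the tray at the start
- block_c: wax block on its white cassette, 34 x 28 x 24 mm (x, y, z), 24 g; origin: centre of its underside. Two to four are present (None if absent), lying on the tray at the start
- block_d: wax block on its white cassette, 34 x 28 x 24 mm (x, y, z), 24 g; origin: centre of its underside. Two to four are present (None if absent), lying on the tray at the start
Mind the look-alikes: they are no part of the job. There is more than one size of the part that bears shaft_foot; the job needs the middle-sized.

How it is judged (in metres and radians):
On the way, in this order (a step that is already met when the one before it is completed fails the run):
1. every spacer lies flat over the shaft (horizontal distance between each of spacer_a, spacer_b, spacer_c and shaft_foot below 0.004 m and z of each of spacer_a, spacer_b, spacer_c in the frame of shaft_foot below 0.051 m and angle between the z axis of each of spacer_a, spacer_b, spacer_c and the z axis of shaft_foot, either way round below 0.06 rad), for 0.2 s.
2. the basket's tube is over the shaft and the basket rests level on the spacers (all of step 1 and horizontal distance between basket and shaft_foot below 0.005 m and angle between basket's own z axis and vertical below 0.08 rad and z of basket in the frame of shaft_foot below 0.051 m and z of each of spacer_a, spacer_b, spacer_c in the frame of basket below 0.003 m and z of any of spacer_a, spacer_b, spacer_c in the frame of basket above -0.02 m), for 0.2 s.
3. the tray is tipped with its spout over the basket (horizontal distance between basket and shaft_foot below 0.005 m and angle between basket's own z axis and vertical below 0.08 rad and z of basket in the frame of shaft_foot below 0.051 m and z of each of spacer_a, spacer_b, spacer_c in the frame of basket below 0.003 m and z of any of spacer_a, spacer_b, spacer_c in the frame of basket above -0.02 m and angle between tray's own z axis and vertical above 0.35 rad and horizontal distance between tray_lip and basket below 0.085 m), for 0.1 s.
4. all the wax blocks are in the basket (horizontal distance between basket and shaft_foot below 0.005 m and angle between basket's own z axis and vertical below 0.08 rad and z of basket in the frame of shaft_foot below 0.051 m and z of each of spacer_a, spacer_b, spacer_c in the frame of basket below 0.003 m and z of any of spacer_a, spacer_b, spacer_c in the frame of basket above -0.02 m and horizontal distance between each of block_a, block_b, block_c, block_d and basket below 0.077 m and z of block_a in the frame of basket between -0.001 and 0.072 m and z of block_b in the frame of basket between -0.001 and 0.072 m and z of block_c in the frame of basket between -0.001 and 0.072 m and z of block_d in the frame of basket between -0.001 and 0.072 m), for 0.2 s.
5. the cover lies flat on the basket's rim (horizontal distance between each of block_a, block_b, block_c, block_d and basket below 0.077 m and z of block_a in the frame of basket between -0.001 and 0.072 m and z of block_b in the frame of basket between -0.001 and 0.072 m and z of block_c in the frame of basket between -0.001 and 0.072 m and z of block_d in the frame of basket between -0.001 and 0.072 m and horizontal distance between cover and basket below 0.007 m and z of cover in the frame of basket between 0.068 and 0.076 m and angle between the z axis of cover and the z axis of basket, either way round below 0.05 rad and angle between cover's own z axis and vertical below 0.1 rad), for 0.2 s.
At the end, for the whole second after the job is handed in: All spacers flat over the shaft (within 4 mm of its axis), the basket over the shaft and level on top of them (within 5 mm of the axis), all wax blocks inside the basket below the rim, the cover around the tube flat on the rim (within 4 mm of height), the tray empty, level and at rest on the bench (all of step 2 and all of step 5 and height (world z) of tray below 0.01 m and angle between tray's own z axis and vertical below 0.06 rad and linear speed of tray below 0.02 m/s); the robot touches nothing.
It fails at once if a bystander is moved more than 3 cm or tipped (distance of any of wash_bottle, slide_carton, jar from where it was at the start of the episode above 0.03 m or angle between any of wash_bottle, slide_carton, jar's own z axis and vertical above 0.4 rad).
Of spacer_a, spacer_b, spacer_c only 2 to 3 are there at a start; the rules pass over those that are not, and their reading is None.
Of block_a, block_b, block_c, block_d only 2 to 4 are there at a start; the rules pass over those that are not, and their reading is None.
At some moment in a run one of spacer_a, spacer_b, spacer_c, cover may be knocked a few centimetres aside while the robot is not near it.
It also fails if it takes over 208 s, if anything falls off the work surface, if the arm or the gripper's body presses on something with over 40 N, if the wrist force passes 120 N, or if a joint passes its speed limit or range.

## Working session

There is one attempt and no reset: what is moved stays moved. The work goes in short steps, each a Python script; the robot and the scene stay as the last script left them, time stands still between calls to the robot, and variables do not carry over. Pictures are saved under pics/ and viewed, at most 14 in all, crops included, and the job is handed in when it is done.

```bash
ls; mkdir -p pics; python3 - <<'E'
from plant import robot
import cv2
for n in("scene","side"):
    f=robot.grab_frame(n); cv2.imwrite(f"pics/{n}0.png",cv2.resize(f,(800,600),interpolation=cv2.INTER_CUBIC)); c=robot.get_calibration(n); print(n,c)
print(robot.get_calibration("wrist")); o=robot.observe();print(o)
E
```

```text
pics
scene {'vertical_fov': 46.351419423786716, 'cx': 254.28079936198802, 'cy': 191.73046347184803, 'rvec': array([ 1.2279106 ,  2.54368332, -0.6977891 ]), 'tvec': array([ 0.32598756, -0.29265467,  1.53582825])}
side {'vertical_fov': 44.54895193770717, 'cx': 251.78379600976982, 'cy': 205.55232049570077, 'rvec': array([ 2.10580317, -0.25931245,  0.17324709]), 'tvec': array([-0.47293369,  0.10505447,  1.50031585])}
{'vertical_fov': 70.6942948347258, 'cx': 255.8823536545106, 'cy': 196.96845056254847, 'rvec': array([-2.32715371, -1.67377994, -0.27141841]), 'tvec': array([-0.59979995, -0.04114859,  0.38013735])}
{'time': 0.1, 'q': array([5.89752923e+01, 5.99525569e+00, 5.53292078e+00, 8.96042562e+01,
       2.93850084e-04, 7.75284348e+01]), 'qvel': array([ 0.01180872, -0.11466491,  0.16639582,  0.00381383,  0.07013019,
       -0.03408576]), 'joint_torque': array([ 6.69579822e-03, -5.58204424e+01,  5.04721963e+01,  1.30147854e-02,
       -2.21553196e-04,  3.71067085e-05]), 'tool_pos': array([0.19077605, 0.56864849, 0.30321294]), 'tcp_rot': array([-1.79935044e+02, -1.46675980e-02,  1.61446849e+02]), 'ft_force': array([-0.78917251,  0.76453273, -0.22539368]), 'torque': array([ 0.02336021,  0.03356617, -0.07416036]), 'gripper_force': 0.0, 'gripper_width': 0.08524482018777783}
```

View pics/scene0.png

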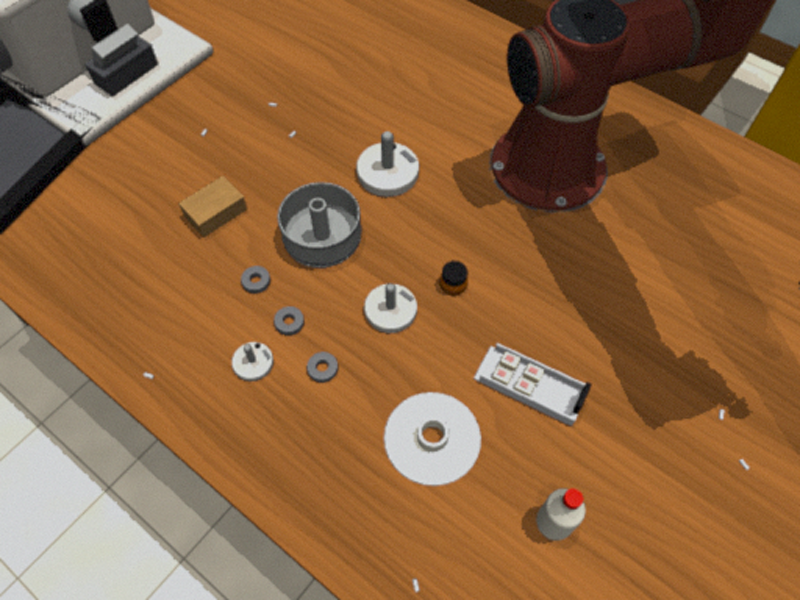

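View pics/side0.png

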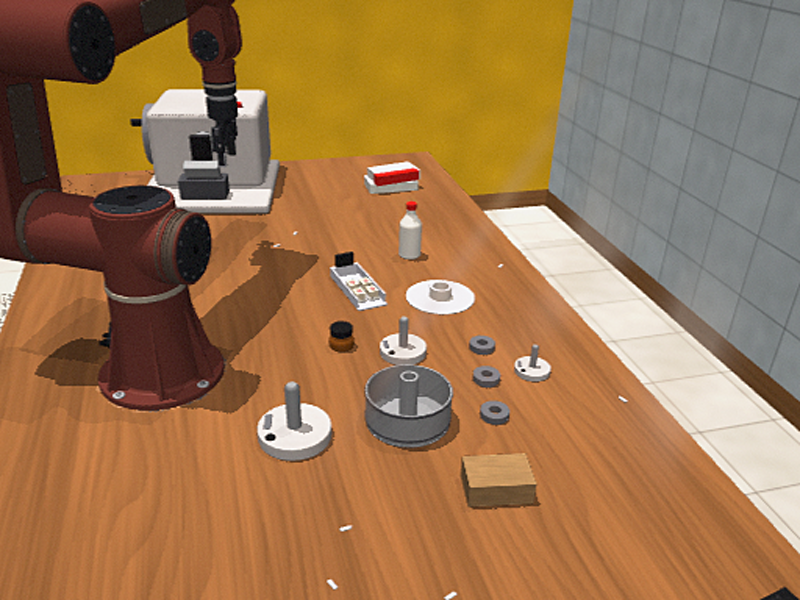

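The scene view (800x600) shows:
- **Stands**, three look-alikes for shaft_foot: large (388,168), middle (391,307) and small (252,360). By the description I choose the middle one.
- **Spacers**: three, at (255,279), (289,320) and (322,366).
- **Basket** at (320,225), **cover** at (433,437), **tray** at (533,382) with 4 blocks and its fin at (582,398).
- **Bystanders**: jar (454,277), carton (213,206), bottle (561,513).

Next I measure positions and take a close crop of the chosen stand.

```bash
cat > h.py <<'E'
import numpy as np, cv2
from plant import robot
from scipy.spatial.transform import Rotation as Ro
def ray(c,px):
    f=192/np.tan(np.radians(c["vertical_fov"]/2)); R=cv2.Rodrigues(c["rvec"])[0]
    d=R.T@np.array([(px[0]-c["cx"])/f,(px[1]-c["cy"])/f,1]); return -R.T@c["tvec"],d/np.linalg.norm(d)
def plane(c,px,z):
    o,d=ray(c,px); return o+d*(z-o[2])/d[2]
def tri(*rs):   # least-squares meeting point of rays, and residuals
    A=[np.eye(3)-np.outer(d,d) for o,d in rs]; p=np.linalg.solve(sum(A),sum(a@o for a,(o,d) in zip(A,rs)))
    return p,[np.linalg.norm(a@(p-o)) for a,(o,d) in zip(A,rs)]
def proj(c,p):
    f=192/np.tan(np.radians(c["vertical_fov"]/2)); q=cv2.Rodrigues(c["rvec"])[0]@np.asarray(p)+c["tvec"]
    return np.array([c["cx"]+f*q[0]/q[2],c["cy"]+f*q[1]/q[2]])
def snap(name,fn=None):
    c=robot.get_calibration(name); f=robot.grab_frame(name)
    if fn: cv2.imwrite("pics/"+fn,f)
    return c,f
E
python3 - <<'E'
from h import *
S=robot.get_calibration("scene");D=robot.get_calibration("side")
pts={"shaft_tip":((391,287),(404,319)),"basket_tube":((318,203),(409,376)),"spA":((255,276),(495,409)),"spB":((289,318),(486,373)),"spC":((322,364),(482,342)),
"cover_collar":((433,430),(440,286)),"fin":((583,392),(344,257)),"jar":((454,268),(341,326)),"carton":((211,196),None),"bottlecap":((574,497),(411,206)),"bigtip":((388,134),(292,385)),"smalltip":((249,346),(534,348)),
"spoutL":((497,347),None),"spoutR":((478,376),(None)),"backL":((590,385),None),"backR":((575,421),None)}
for k,(a,b) in pts.items():
    a=np.array(a)*.64-.18
    if b: 
        b=np.array(b)*.64-.18; p,r=tri(ray(S,a),ray(D,b)); print(k,p.round(3),np.round(r,4))
    else: print(k,plane(S,a,.026).round(3),"plane z=.026")
x0,y0=int(391*.64),int(300*.64)
c,f=S,robot.grab_frame("scene")
cv2.imwrite("pics/stand.png",cv2.resize(f[y0-40:y0+40,x0-50:x0+50],None,fx=6,fy=6,interpolation=cv2.INTER_CUBIC))
w=robot.get_calibration("wrist");R=cv2.Rodrigues(w["rvec"])[0];o=robot.observe()
T=Ro.from_euler("xyz",o["tcp_rot"],degrees=True).as_matrix()
print("cam in tool",T.T@(-R.T@w["tvec"]-o["tool_pos"]),(T.T@R.T).round(3))
E
```

```text
shaft_tip [ 0.498 -0.039  0.086] [0.0019 0.0019]
basket_tube [ 0.445 -0.262  0.103] [0.0022 0.0022]
spA [ 0.61  -0.289  0.018] [0.0016 0.0016]
spB [ 0.637 -0.173  0.017] [0.001 0.001]
spC [ 0.67  -0.061  0.017] [0.0012 0.0012]
cover_collar [0.65  0.175 0.032] [0.0008 0.0008]
fin [0.444 0.339 0.054] [0.0031 0.0031]
jar [0.374 0.016 0.053] [0.0017 0.0017]
carton [ 0.526 -0.494  0.026] plane z=.026
bottlecap [0.64  0.418 0.143] [0.0022 0.0022]
bigtip [ 0.232 -0.26   0.117] [0.0029 0.0029]
smalltip [ 0.738 -0.169  0.061] [0.0019 0.0019]
spoutL [0.447 0.17  0.026] plane z=.026
spoutR [0.516 0.177 0.026] plane z=.026
backL [0.407 0.342 0.026] plane z=.026
backR [0.482 0.356 0.026] plane z=.026
cam in tool [ 0.0814455   0.00027871 -0.06975178] [[-0.    -0.948 -0.317]
 [ 1.    -0.     0.   ]
 [-0.    -0.317  0.948]]
```

View pics/stand.png

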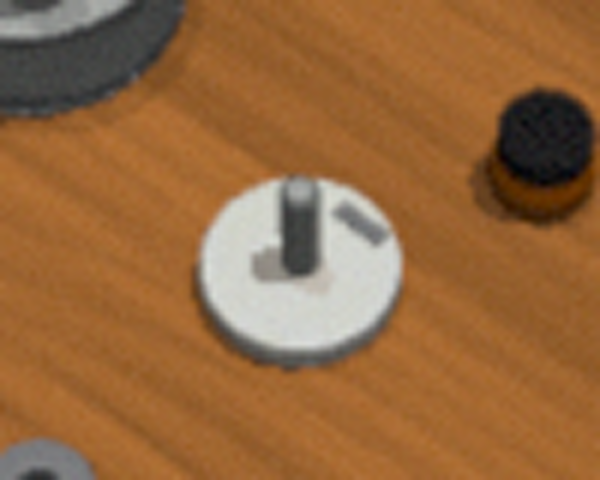

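The crop shows the middle-sized stand, with its shaft tip at scene pixel (250,184). Triangulating gives a tip height of 86 mm (expected 88), so the choice fits. Now close wrist views of the shaft and the first spacer from the same relative pose.

```bash
cat >> h.py <<'E'
def hover(p,yaw,dz=0.19):
    robot.move_pose([p[0],p[1],p[2]+dz],[180,0,yaw])
E
python3 - <<'E'
from h import *
print(robot.tip_reach)
for y in(0,180,90,-90):
    for p in([.498,-.039,.276],[.61,-.289,.206],[.637,-.173,.07],[.67,-.061,.206],[.445,-.262,.3]): 
        q=robot.ik(p,[180,0,y]); print(y,p,None if q is None else np.round(q))
ims=[]
for p in([.498,-.039,.086],[.67,-.061,.016]):
    t=robot.observe()["time"]; hover(p,180); robot.pause(.3); print(robot.observe()["time"]-t, robot.observe()["tool_pos"])
    c,f=snap("wrist"); ims.append(f); print(proj(c,p))
cv2.imwrite("pics/w1.png",np.hstack(ims)[::,:]); cv2.imwrite("pics/w1s.png",cv2.resize(np.hstack(ims),(800,300),interpolation=cv2.INTER_AREA))
E
```

```text
0.0726
0 [0.498, -0.039, 0.276] [-20. -12. -15.  87.   0. 160.]
0 [0.61, -0.289, 0.206] [-36.  19.  11.  81.   0. 144.]
0 [0.637, -0.173, 0.07] [-27.  21.  -2.  67.   0. 153.]
0 [0.67, -0.061, 0.206] [-16.  19.  10.  81.   0. 164.]
0 [0.445, -0.262, 0.3] [-45.  -9.  -9.  89.   0. 135.]
180 [0.498, -0.039, 0.276] [-20. -12. -15.  87.   0. -20.]
180 [0.61, -0.289, 0.206] [-36.  19.  11.  81.   0. -36.]
180 [0.637, -0.173, 0.07] [-27.  21.  -2.  67.   0. -27.]
180 [0.67, -0.061, 0.206] [-16.  19.  10.  81.   0. -16.]
180 [0.445, -0.262, 0.3] [-45.  -9.  -9.  89.   0. -45.]
90 [0.498, -0.039, 0.276] [-20. -12. -15.  87.   0.  70.]
90 [0.61, -0.289, 0.206] [-36.  19.  11.  81.   0.  54.]
90 [0.637, -0.173, 0.07] [-27.  21.  -2.  67.   0.  63.]
90 [0.67, -0.061, 0.206] [-16.  19.  10.  81.   0.  74.]
90 [0.445, -0.262, 0.3] [-45.  -9.  -9.  89.   0.  45.]
-90 [0.498, -0.039, 0.276] [ -20.  -12.  -15.   87.    0. -110.]
-90 [0.61, -0.289, 0.206] [ -36.   19.   11.   81.    0. -126.]
-90 [0.637, -0.173, 0.07] [ -27.   21.   -2.   67.    0. -117.]
-90 [0.67, -0.061, 0.206] [ -16.   19.   10.   81.    0. -106.]
-90 [0.445, -0.262, 0.3] [ -45.   -9.   -9.   89.    0. -135.]
2.725 [ 0.4980414  -0.03872825  0.27599393]
[255.35384133 191.63656442]
1.0750000000000002 [ 0.66981788 -0.06102815  0.20733358]
[255.7384458  191.17915531]
```

View pics/w1s.png

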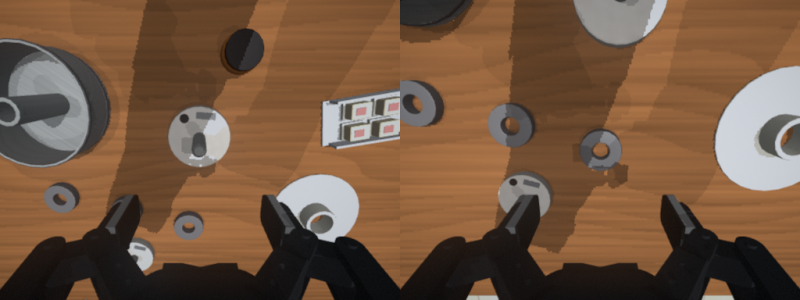

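The left view shows the middle stand's shaft tip near (198,153), about wrist pixel (253,196). The right view shows spacer C at (600,150). Both are within about 1 cm of prediction.

```bash
cat >> h.py <<'E'
def ring(c,f,guess,zc,r=.028):
    "centre of a low-saturation round part of radius r whose mid height is zc, near guess (xyz)"
    u=proj(c,guess); hsv=cv2.cvtColor(f,cv2.COLOR_BGR2HSV); m=((hsv[...,1]<75)).astype(np.uint8)*255
    m=cv2.morphologyEx(m,cv2.MORPH_OPEN,np.ones((3,3)))
    cs,_=cv2.findContours(m,cv2.RETR_EXTERNAL,cv2.CHAIN_APPROX_NONE); best=None
    for k in cs:
        if len(k)<20: continue
        (x,y),(w,h),a=e=cv2.fitEllipse(cv2.convexHull(k)) if len(cv2.convexHull(k))>=5 else cv2.minAreaRect(k)
        d=np.hypot(x-u[0],y-u[1])
        p=plane(c,(x,y),zc); q=plane(c,(x+(w+h)/4,y),zc); rad=np.linalg.norm(q-p)
        if abs(rad-r)<.25*r and (best is None or d<best[0]): best=(d,p,rad,(x,y),(w,h))
    return best
E
python3 - <<'E'
from h import *
c,f=snap("wrist"); print(ring(c,f,[.67,-.061,.008],.008))
im=cv2.imread("pics/w1.png"); a=im[110:230,180:330]
cv2.imwrite("pics/w2.png",np.hstack([cv2.resize(a,None,fx=2.66,fy=2.66*1.0,interpolation=cv2.INTER_CUBIC)[:,:400],cv2.resize(im[110:230,692:842],None,fx=2.66,fy=2.66,interpolation=cv2.INTER_CUBIC)[:,:400]]))
E
```

```text
(np.float64(2.7328601597552895), array([ 0.67285942, -0.0602309 ,  0.008     ]), np.float64(0.028011103172865138), (256.46435546875, 191.62091064453125), (53.57585525512695, 54.115936279296875))
```

View pics/w2.png

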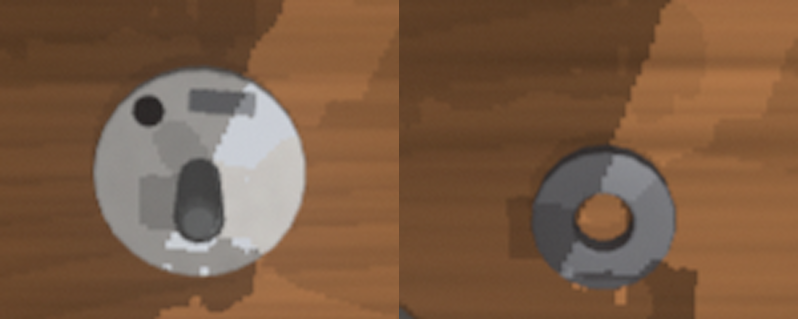

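Crop: shaft top face centred at wrist (255.2,192.3), base at (254.8,174.7), and the spacer ring and bore are clear. Picking spacer C and placing it on the shaft.

```bash
cat >> h.py <<'E'
GR=.067
def pick_ring(p,yaw=180):
    robot.set_gripper(.085); hover([p[0],p[1],0],yaw,.15)
    hit=robot.line_to([p[0],p[1],GR+.005],vel=.12,guard=15)
    robot.set_gripper(.03); o=robot.observe(); print("pick hit",hit,"w",o["gripper_width"],"F",o["gripper_force"],o["tool_pos"])
    robot.line_to([p[0],p[1],.24],vel=.25)
def place_ring(s,n,yaw=180):
    "n rings already on; ring underside target .02+.016n"
    robot.move_pose([s[0],s[1],.24],[180,0,yaw]); robot.line_to([s[0],s[1],.088+.014+GR],vel=.2)
    zt=.02+.016*n+GR+.005+.003
    hit=robot.line_to([s[0],s[1],zt],vel=.06,guard=12); o=robot.observe()
    print("place hit",hit,o["tool_pos"],"target z",zt,o["ft_force"]); return hit
E
python3 - <<'E'
from h import *
hover([.498,-.039,.086],180); robot.pause(.2); c,f=snap("wrist")
print("tip",plane(c,(255.2,192.3),.088),ring(c,f,[.498,-.039,.012],.010,.05))
s=plane(c,(255.2,192.3),.088)
hover([.67,-.061,.016],180); robot.pause(.2); c,f=snap("wrist"); r=ring(c,f,[.67,-.061,.008],.008); print(r)
pick_ring(r[1]); hit=place_ring(s,0)
c,f=snap("wrist","w3.png"); print(robot.observe()["time"])
E
```

```text
tip [ 0.49816927 -0.03952296  0.088     ] (np.float64(0.7577425136195244), array([ 0.49845985, -0.03996145,  0.01      ]), np.float64(0.050559143666552966), (254.959228515625, 174.078369140625), (79.2811279296875, 80.02940368652344))
(np.float64(2.661132148422589), array([ 0.6727784 , -0.06021006,  0.008     ]), np.float64(0.027911044740814978), (256.5142517089844, 191.2838897705078), (53.32883071899414, 53.74213409423828))
pick hit False w 0.05403698267687419 F 62.01185077428818 [ 0.67359609 -0.06046475  0.073941  ]
place hit False [ 0.49838522 -0.0396121   0.09516516] target z 0.09500000000000001 [ 5.77085087 -0.03588573 -1.98173472]
11.4333
```

```bash
python3 - <<'E'
from h import *
robot.set_gripper(.085); robot.line_to([.4982,-.0395,.24],vel=.25)
s=np.array([.4982,-.0395,.088])
hover([.637,-.173,.016],180); robot.pause(.2); c,f=snap("wrist"); r=ring(c,f,[.637,-.173,.008],.008); print(r)
if r[0]<40:
    pick_ring(r[1]); place_ring(s,1)
    robot.set_gripper(.085); robot.line_to([.4982,-.0395,.276],vel=.25); robot.pause(.2); c,f=snap("wrist")
    cv2.imwrite("pics/w4.png",f)
hover([.61,-.289,.016],180); robot.pause(.2); c,f=snap("wrist","w5.png"); r=ring(c,f,[.61,-.289,.008],.008); print(r); print(robot.observe()["time"])
E
```

```text
(np.float64(2.723943710549027), array([ 0.63980923, -0.17389808,  0.008     ]), np.float64(0.027961499811947156), (253.8226776123047, 191.73887634277344), (53.66769790649414, 53.849082946777344))
pick hit False w 0.05353701211406285 F 61.61590280011296 [ 0.64048227 -0.17410515  0.07390193]
place hit False [ 0.49836332 -0.03956782  0.11098337] target z 0.11100000000000002 [ 5.69546819 -0.68171945 -5.0631572 ]
(np.float64(45.03026474170479), array([ 0.56467786, -0.29766111,  0.008     ]), np.float64(0.028327063818931863), (245.90565490722656, 144.3815460205078), (57.112762451171875, 58.12322235107422))
21.4583
```

View pics/w4.png

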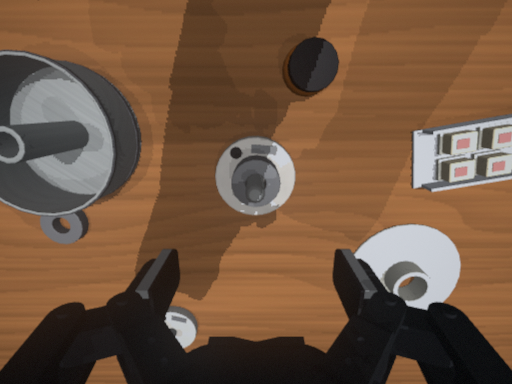

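Wrist picture: two rings stacked on the shaft at (256,183). Spacer A has been knocked next to the basket, to (64,227). I pick it there with the jaws turned tangent to the basket.

```bash
python3 - <<'E'
from h import *
s=np.array([.4982,-.0395,.088]); g=[.565,-.2976,.016]
hover(g,163); robot.pause(.2); c,f=snap("wrist"); r=ring(c,f,[g[0],g[1],.008],.008); print(r)
if r[0]<15:
    pick_ring(r[1],163); place_ring(s,2,163)
    robot.set_gripper(.085); robot.line_to([s[0],s[1],.276],vel=.25)
# basket look
b=[.445,-.262,.103]; hover(b,135,.22); robot.pause(.2); c,f=snap("wrist","w6.png"); print(proj(c,b))
sc,fs=snap("scene","s6.png"); sd,fd=snap("side","d6.png"); print(robot.observe()["time"])
a=fs[110:240,150:300]; b=fd[180:300,210:330]
cv2.imwrite("pics/v6.png",np.hstack([cv2.resize(f,(400,300)),cv2.resize(fd[190:265,225:325],(400,300))]))
E
```

```text
(np.float64(133.52138704842613), array([ 0.63208405, -0.44014637,  0.008     ]), np.float64(0.02418175710108461), (154.1712646484375, 276.2032775878906), (21.56026268005371, 62.0294189453125))
[255.24861488 184.5210872 ]
23.125
```

View pics/v6.png

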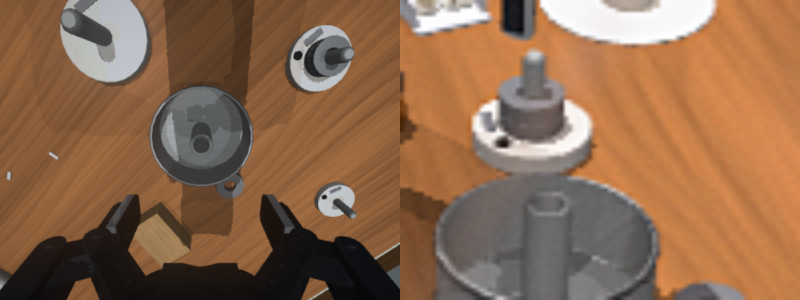

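Left: the third ring touches the basket in the picture at (231,184). Right: two rings are seated on the shaft. The ring merged with the basket in the mask, so I locate it by its bore instead.

```bash
cat >> h.py <<'E'
def bore(c,f,guess,zc,r=.0105,tol=.35):
    "centre of the wood-coloured hole nearest guess"
    u=proj(c,guess); hsv=cv2.cvtColor(f,cv2.COLOR_BGR2HSV); m=(hsv[...,1]<75).astype(np.uint8)*255
    cs,h=cv2.findContours(m,cv2.RETR_CCOMP,cv2.CHAIN_APPROX_NONE); best=None
    for k,hh in zip(cs,h[0]):
        if hh[3]<0 or len(k)<8: continue
        (x,y),(w,l),_=cv2.fitEllipse(k); p=plane(c,(x,y),zc); rad=np.linalg.norm(plane(c,(x+(w+l)/4,y),zc)-p); d=np.hypot(x-u[0],y-u[1])
        if abs(rad-r)<tol*r and (best is None or d<best[0]): best=(d,p,rad,(x,y),(w,l))
    return best
E
python3 - <<'E'
from h import *
g=[.565,-.2976,.016]
hover(g,163); robot.pause(.2); c,f=snap("wrist","w7.png"); r=bore(c,f,[g[0],g[1],.008],.008); print(r, proj(c,g))
u=np.array(r[3] if r else proj(c,g)).astype(int); print(cv2.imwrite("pics/v7.png",cv2.resize(f[u[1]-60:u[1]+60,u[0]-60:u[0]+60],None,fx=3,fy=3)))
E
```

```text
(np.float64(0.21951098267770194), array([ 0.56476541, -0.29755812,  0.008     ]), np.float64(0.010701478986388943), (256.2096252441406, 188.02972412109375), (18.91551971435547, 22.231891632080078)) [256.239736   190.53453137]
True
```

View pics/v7.png

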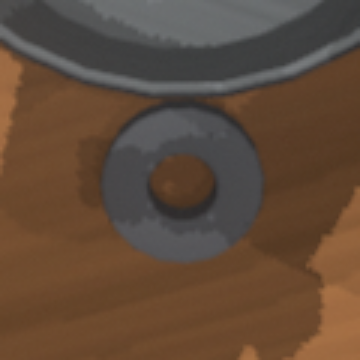

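Crop: ring bore at wrist (256,188), clear of the basket wall. Picking it and placing it.

```bash
python3 - <<'E'
from h import *
s=np.array([.4990,-.0397,.088])
pick_ring([.5648,-.2976],163); place_ring(s,2,163)
robot.set_gripper(.085); robot.line_to([s[0],s[1],.276],vel=.25); robot.pause(.2)
c,f=snap("wrist","w8.png"); print(robot.observe()["time"])
b=[.445,-.262,.103]; hover(b,135,.22); robot.pause(.2); c2,f2=snap("wrist"); print(proj(c2,b),proj(c,[.4982,-.0395,.088]))
sd,fd=snap("side")
cv2.imwrite("pics/v8.png",np.hstack([cv2.resize(f2[100:250,155:355],(400,300),interpolation=cv2.INTER_CUBIC),cv2.resize(fd[190:265,225:325],(400,300),interpolation=cv2.INTER_CUBIC)]))
np.savez("b.npz",**c2)
E
```

```text
pick hit False w 0.0526747340188679 F 63.777909104246646 [ 0.5654293  -0.29803958  0.07334028]
place hit False [ 0.49903195 -0.03968925  0.12717552] target z 0.127 [-0.31059244  0.55282054 -1.05641648]
30.4917
[254.38158719 184.43001057] [255.45832566 193.26669475]
```

View pics/v8.png

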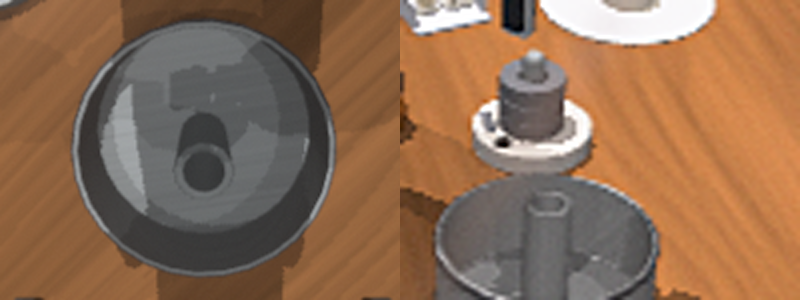

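Left: tube top centred at wrist (257,185.5). Right: three rings stacked flat with the shaft tip showing. Moving the basket.

```bash
python3 - <<'E'
from h import *
c=dict(np.load("b.npz")); b=plane(c,(257,185.5),.102); print(b, "rim", plane(c,(257,174.3),.072))
robot.set_gripper(.06); robot.move_pose([b[0],b[1],.2],[180,0,135])
print(robot.line_to([b[0],b[1],.148],vel=.1,guard=12)); robot.set_gripper(.02); o=robot.observe(); print(o["gripper_width"],o["gripper_force"],o["tool_pos"])
z0=o["tool_pos"][2]
robot.line_to([b[0],b[1],.31],vel=.2); robot.move_pose([.4985,-.0395,.31],[180,0,135]); robot.pause(.3)
sc,fs=snap("scene","s9.png"); sd,fd=snap("side","d9.png"); print(robot.observe()["ft_force"],robot.observe()["gripper_width"])
robot.line_to([.4985,-.0395,z0+.095],vel=.15)
hit=robot.line_to([.4985,-.0395,z0+.066],vel=.04,guard=8); o=robot.observe(); print(hit,o["tool_pos"],"expect",z0+.068,o["ft_force"],o["torque"],o["time"])
E
```

```text
[ 0.44813614 -0.26100901  0.102     ] rim [ 0.44431543 -0.25703702  0.072     ]
False
0.03194008174717405 59.63712841272354 [ 0.44851343 -0.26156041  0.14927811]
[ 0.71881325 -0.30089721 -3.3871704 ] 0.03179495153578585
True [ 0.49824649 -0.03937425  0.21728376] expect 0.21727810536516756 [-0.76743736  1.11489338  4.98487819] [0.12878982 0.11303352 0.0183882 ] 37.1833
```

```bash
python3 - <<'E'
from h import *
robot.set_gripper(.06); o=robot.observe(); robot.line_to([.4985,-.0395,.31],vel=.2)
t=[.465,.255,.03]; 
for y in (-100,80,170,-10): print(y,robot.ik([.444,.339,.12],[180,0,y]),robot.ik(t[:2]+[.3],[180,0,y]))
hover(t,170,.27); robot.pause(.2); c,f=snap("wrist","w10.png"); sd,fd=snap("side","d10.png"); np.savez("t.npz",**c)
cv2.imwrite("pics/v10.png",np.hstack([cv2.resize(f,(400,300),interpolation=cv2.INTER_AREA),cv2.resize(fd[150:270,185:345],(400,300),interpolation=cv2.INTER_CUBIC)]))
u=proj(c,[.444,.34,.06]).astype(int);print(u)
E
```

```text
-100 [ 23.94737266   1.71635129 -18.10401005  70.17963866   0.
 -56.05262734] [ 14.59482889  -6.26987573  -7.04835731  89.22151842   0.
 -65.40517111]
80 [ 23.94737266   1.71635129 -18.10401005  70.17963866   0.
 123.94737266] [ 14.59482889  -6.26987573  -7.04835731  89.22151842   0.
 114.59482889]
170 [ 23.94737266   1.71635129 -18.10401005  70.17963866   0.
  33.94737266] [14.59482889 -6.26987573 -7.04835731 89.22151842  0.         24.59482889]
-10 [  23.94737266    1.71635129  -18.10401005   70.17963866    0.
 -146.05262734] [  14.59482889   -6.26987573   -7.04835731   89.22151842    0.
 -155.40517111]
[326 148]
```

View pics/v10.png

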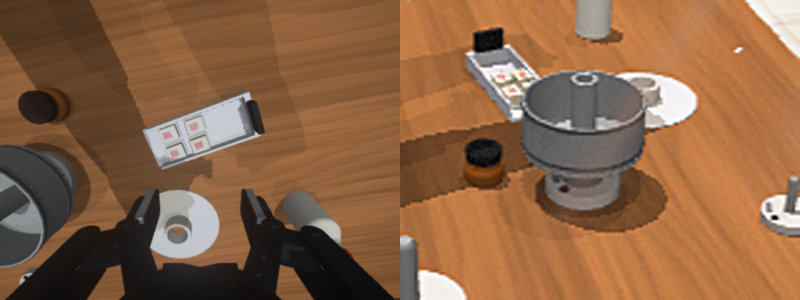

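Right: the basket sits level on the rings. Left: the tray lies at about (205,130) with the fin at (254,117) and four blocks on it. Measuring the tray's axis and the fin from two wrist places.

```bash
cat > tray.py <<'E'
from h import *
def tray(c,f,fin):
    hsv=cv2.cvtColor(f,cv2.COLOR_BGR2HSV); out={}
    u=proj(c,fin); m=((hsv[...,2]<60)&(hsv[...,1]<120)).astype(np.uint8)*255
    m=cv2.morphologyEx(m,cv2.MORPH_OPEN,np.ones((3,3)))
    cs,_=cv2.findContours(m,cv2.RETR_EXTERNAL,cv2.CHAIN_APPROX_NONE)
    k=min((k for k in cs if cv2.contourArea(k)>60),key=lambda k:np.hypot(*(k[:,0].mean(0)-u)))
    out["fin"]=cv2.minAreaRect(k); out["finbox"]=cv2.boxPoints(out["fin"]); return out
E
python3 - <<'E'
from tray import *
c=dict(np.load("t.npz")); f=cv2.imread("pics/w10.png")
t=tray(c,f,[.444,.34,.06]); print(t)
hsv=cv2.cvtColor(f,cv2.COLOR_BGR2HSV); m=(hsv[...,1]<75).astype(np.uint8)*255
cs,_=cv2.findContours(m,cv2.RETR_EXTERNAL,cv2.CHAIN_APPROX_NONE); u=proj(c,[.465,.255,.02])
for k in cs:
    if cv2.pointPolygonTest(k,tuple(map(float,u)),True)>-5:
        b=cv2.boxPoints(cv2.minAreaRect(k)); print(cv2.contourArea(k)); print(np.c_[b,[plane(c,p,.024)[:2] for p in b]].round(3))
robot.set_gripper(.05)
hover([.447,.34,.06],170,.2); robot.pause(.2); c2,f2=snap("wrist","w11.png"); t=tray(c2,f2,[.444,.34,.06]); print(t,proj(c2,[.444,.34,.06])); np.savez("t2.npz",**c2)
u=np.array(t["fin"][0]).astype(int); x0,y0=max(0,u[0]-80),max(0,u[1]-60)
print(x0,y0); cv2.imwrite("pics/v11.png",np.hstack([cv2.resize(f2[y0:y0+120,x0:x0+160],(400,300),interpolation=cv2.INTER_CUBIC),cv2.resize(f[100:220,170:330],(400,300),interpolation=cv2.INTER_CUBIC)]))
E
```

```text
{'fin': ((326.3038635253906, 149.78076171875), (44.466835021972656, 12.98045825958252), 74.74488067626953), 'finbox': array([[314.19232, 130.03845],
       [326.7154 , 126.62308],
       [338.4154 , 169.52307],
       [325.89233, 172.93845]], dtype=float32)}
8314.5
[[1.81334e+02 1.65193e+02 4.40000e-01 1.61000e-01]
 [3.21239e+02 1.13649e+02 4.08000e-01 3.46000e-01]
 [3.42068e+02 1.70185e+02 4.83000e-01 3.65000e-01]
 [2.02163e+02 2.21729e+02 5.22000e-01 1.68000e-01]]
{'fin': ((259.0774841308594, 184.7855224609375), (49.040733337402344, 10.472380638122559), 69.62356567382812), 'finbox': array([[245.63129, 163.62268],
       [255.44836, 159.97635],
       [272.52368, 205.94836],
       [262.7066 , 209.5947 ]], dtype=float32)} [255.4414892 185.0547067]
179 124
```

View pics/v11.png

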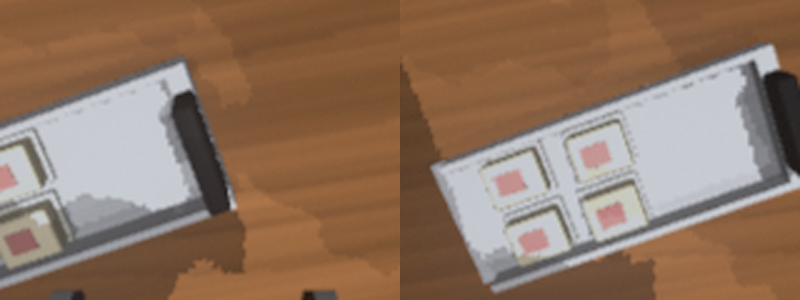

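Crops: the fin is centred at wrist (259.1,184.8) and the four blocks sit two abreast towards the spout. Tray yaw comes out at about -79.5°. Now grasping, after checking IK over the whole pour.

```bash
cat >> tray.py <<'E'
PSI=-79.5; B=np.array([.4983,-.0395])
def tool(lip,th,psi,zt,yaw):
    "TCP pose with the tray's lip (on underside) at lip, tilt th, heading psi; zt TCP height over tray underside"
    Rt=Ro.from_euler("ZY",[psi,th],degrees=True); T0=Ro.from_euler("z",-PSI,degrees=True)*Ro.from_euler("xyz",[180,0,yaw],degrees=True)
    return np.asarray(lip)+Rt.apply([-.185,0,zt]),(Rt*T0).as_euler("xyz",degrees=True)
def lipat(d,z,psi): 
    a=np.radians(psi); return [B[0]-d*np.cos(a),B[1]-d*np.sin(a),z]
E
python3 - <<'E'
from tray import *
c=dict(np.load("t.npz"));c2=dict(np.load("t2.npz"))
p,r=tri(ray(c,(326.3,149.8)),ray(c2,(259.1,184.8))); print("fin tri",p,r)
e=[plane(c2,q,.058) for q in((250.5,161.8),(267.6,207.8))]; d=e[1]-e[0]; print(e,"fin dir",np.degrees(np.arctan2(d[1],d[0])), "centre",sum(e)/2)
for psi in(-79.5,-90,-70):
  for yaw in(10.5,-169.5):
    for th in(0,20,40,50):
        q=robot.ik(*tool(lipat(.06,.152,psi),th,psi,.104,yaw)); print(psi,yaw,th,None if q is None else q.round())
E
```

```text
fin tri [0.44907353 0.34316405 0.04345513] [np.float64(3.0261439072310194e-05), np.float64(3.0261439072331604e-05)]
[array([0.41947184, 0.33926118, 0.058     ]), array([0.47191354, 0.34831882, 0.058     ])] fin dir 9.799354011759057 centre [0.44569269 0.34379    0.058     ]
-79.5 10.5 0 [  9. -13. -17.  85.   0. 178.]
-79.5 10.5 20 [ -6. -12. -13.  96.  19. 162.]
-79.5 10.5 40 [-21.  -2.  -4. 111.  33. 141.]
-79.5 10.5 50 [-27.   7.   1. 120.  37. 130.]
-79.5 -169.5 0 [  9. -13. -17.  85.   0.  -2.]
-79.5 -169.5 20 [ -6. -12. -13.  96.  19. -18.]
-79.5 -169.5 40 [-21.  -2.  -4. 111.  33. -39.]
-79.5 -169.5 50 [-27.   7.   1. 120.  37. -50.]
-90 10.5 0 [   8.   -5.  -10.   85.    0. -172.]
-90 10.5 20 [ -6. -10. -10.  92.  20. 174.]
-90 10.5 40 [-21.  -5.  -7. 105.  37. 153.]
-90 10.5 50 [-28.   2.  -3. 114.  43. 141.]
-90 -169.5 0 [  8.  -5. -10.  85.   0.   8.]
-90 -169.5 20 [ -6. -10. -10.  92.  20.  -6.]
-90 -169.5 40 [-21.  -5.  -7. 105.  37. -27.]
-90 -169.5 50 [-28.   2.  -3. 114.  43. -39.]
-70 10.5 0 [  8. -20. -23.  87.   0. 168.]
-70 10.5 20 [ -7. -14. -14.  99.  18. 151.]
-70 10.5 40 [-21.   1.  -3. 116.  29. 132.]
-70 10.5 50 None
-70 -169.5 0 [  8. -20. -23.  87.   0. -12.]
-70 -169.5 20 [ -7. -14. -14.  99.  18. -29.]
-70 -169.5 40 [-21.   1.  -3. 116.  29. -48.]
-70 -169.5 50 None
```

```bash
sed -i 's/PSI=-79.5/PSI=-80./' tray.py; python3 - <<'E'
from tray import *
F=[.4457,.3438]; yaw=-170
robot.move_pose([*F,.16],[180,0,yaw])
print(robot.line_to([*F,.103],vel=.1,guard=12)); robot.set_gripper(.0); o=robot.observe(); print(o["gripper_width"],o["gripper_force"],o["tool_pos"]); zt=o["tool_pos"][2]; print("zt",zt)
robot.line_to([*F,.26],vel=.15); robot.pause(.2); o=robot.observe(); print(o["ft_force"],o["torque"],o["gripper_width"])
p,r=tool(lipat(.06,.155,-90),0,-90,zt,yaw)
robot.line_to(p,vel=.15,rotation=r); robot.pause(.2)
sd,fd=snap("side"); sc,fs=snap("scene")
cv2.imwrite("pics/v12.png",np.hstack([cv2.resize(fs[90:240,170:370],(400,300),interpolation=cv2.INTER_CUBIC),cv2.resize(fd[150:270,185:345],(400,300),interpolation=cv2.INTER_CUBIC)])); print(robot.observe()["time"],robot.observe()["tool_pos"],p)
E
```

```text
False
0.008874788157416793 59.7984516620636 [0.44616982 0.34378384 0.10374959]
zt 0.10374959424996302
[-0.53988052  0.44773685 -2.7924124 ] [ 0.18964691  0.01971756 -0.00107624] 0.009097119523603295
45.0833 [0.49815796 0.20591831 0.25874454] [0.4983     0.2055     0.25874959]
```

View pics/v12.png

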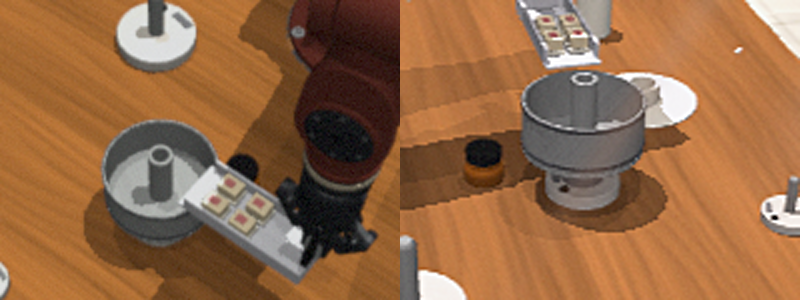

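The tray is level with its lip just inside the basket rim, and all four blocks are on it. Tipping in steps.

```bash
python3 - <<'E'
from tray import *
ims=[]
for th in(10,18,24,30,35,40,44):
    robot.line_to(*[(p,r) for p,r in [tool(lipat(.06,.155,-90),th,-90,.10375,-170)]][0][:1],vel=.08,rotation=tool(lipat(.06,.155,-90),th,-90,.10375,-170)[1])
    robot.pause(.5); o=robot.observe(); print(th,round(o["time"],1),o["ft_force"].round(2),o["torque"].round(3))
    if th in(24,35,44):
        sc,fs=snap("scene"); ims.append(cv2.resize(fs[90:240,170:370],(266,200)))
sd,fd=snap("side"); ims.append(cv2.resize(fd[150:270,185:345],(266,200)))
cv2.imwrite("pics/v13.png",np.vstack([np.hstack(ims[:2]),np.hstack(ims[2:])]))
E
```

```text
10 46.2 [ 0.64  0.14 -2.49] [-0.07   0.069 -0.051]
18 47.2 [-0.04 -0.3  -3.47] [-0.349 -0.02  -0.002]
24 48.1 [-0.15  1.07 -3.18] [-0.451  0.02   0.013]
30 49.1 [-0.15 -0.28 -3.14] [-0.554  0.045  0.025]
35 50.0 [ 0.23 -0.52 -2.28] [-0.704 -0.033  0.033]
40 50.9 [ 0.06  0.26 -1.51] [-0.797  0.049 -0.055]
44 51.8 [-0.22 -0.48 -2.15] [-0.865  0.044 -0.013]
```

View pics/v13.png

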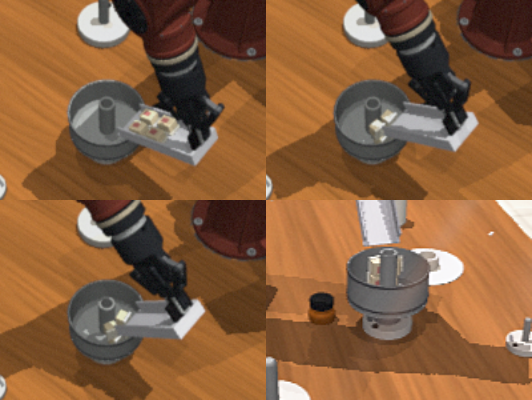

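The last frames show the tray empty at 35–44° with the blocks inside the basket. Lifting the tray clear and setting it back in its place, then checking the basket and cover.

```bash
python3 - <<'E'
from tray import *
sc,fs=snap("scene"); print("cover",ring(sc,fs,[.65,.175,.003],.004,.084))
def go(lip,th,psi,v=.12):
    p,r=tool(lip,th,psi,.10375,-170); robot.line_to(p,vel=v,rotation=r)
l=lipat(.06,.155,-90)
go([l[0],l[1],.20],44,-90,.08); go([l[0],l[1]+.03,.22],20,-90); go([l[0],l[1]+.06,.22],0,-90)
L=[.4783,.1616]
go([*L,.16],0,-80); go([*L,.02],0,-80,.15)
p,r=tool([*L,-.001],0,-80,.10375,-170); print(robot.line_to(p,vel=.03,guard=4)); o=robot.observe(); print(o["tool_pos"],o["ft_force"])
robot.set_gripper(.05); robot.line_to(p+[0,0,.12],vel=.2)
hover([.4983,-.0395,.14],180,.21); robot.pause(.2); c,f=snap("wrist","w14.png"); np.savez("c14.npz",**c)
print(proj(c,[.4983,-.0395,.17]),proj(c,[.65,.175,.004]))
hover([.65,.175,.03],180,.25); robot.pause(.2); c2,f2=snap("wrist","w15.png"); np.savez("c15.npz",**c2)
sd,fd=snap("side","d14.png"); sc,fs=snap("scene","s14.png"); print(robot.observe()["time"],proj(c2,[.65,.175,.032]))
R=lambda i:cv2.resize(i,(400,300),interpolation=cv2.INTER_CUBIC)
cv2.imwrite("pics/v14.png",np.vstack([np.hstack([R(f[105:255,155:355]),R(f2)]),np.hstack([R(fs[100:295,230:490]),R(fd[150:270,185:345])])]))
E
```

```text
cover (np.float64(1.4922621012338753), array([0.65314196, 0.17827072, 0.004     ]), np.float64(0.0823741243917566), (276.27789306640625, 280.4513244628906), (59.44441604614258, 62.249473571777344))
True
[0.44578877 0.34366943 0.10375235] [-0.00529883 -0.29377108  4.52976962]
[254.77884246 194.89672602] [379.14057896 248.688117  ]
61.8167 [256.69300311 176.71283315]
```

View pics/v14.png

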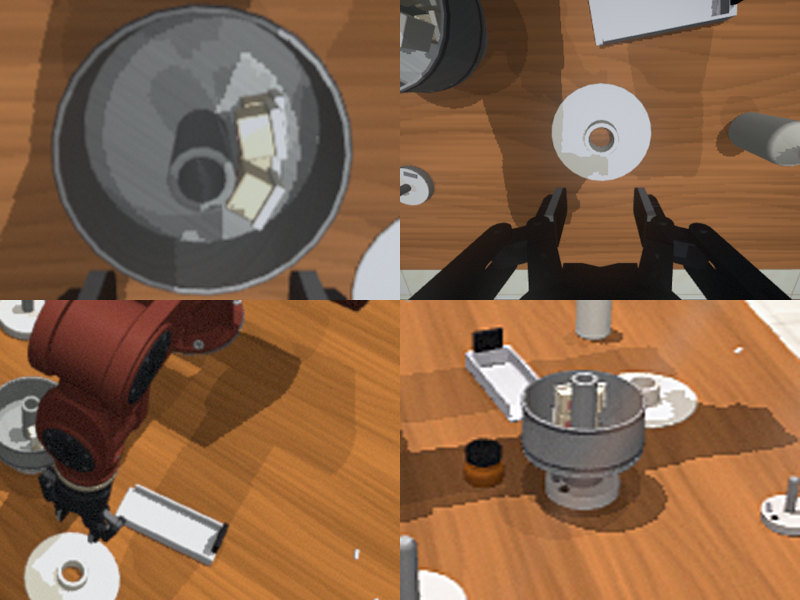

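The picture shows:
- The tray is empty and level on the bench.
- All the blocks lie in the basket, standing on the tray side (crop (255,130) and (250,195)).
- The cover has not moved, at (601,138).

I check that the block tops are below the rim, then measure the cover.

```bash
python3 - <<'E'
from h import *
c=dict(np.load("c14.npz"));D=robot.get_calibration("side")
for w,s in(((282,170),(250.5,185)),((280,201),(266,185))):
    print(tri(ray(c,w),ray(D,s)))
print("rim far pt in side",proj(D,[.4983,.0375,.14]),"near",proj(D,[.4983,-.1195,.14]))
print("tube top", plane(c,(155+201*.5,105+178*.5),.17))
c2=dict(np.load("c15.npz")); f2=cv2.imread("pics/w15.png")
print("disc",ring(c2,f2,[.652,.177,.002],.002,.084)); print("hole",bore(c2,f2,[.652,.177,.016],.016,.019,.3))
E
```

```text
(array([ 0.47924769, -0.01119356,  0.14333584]), [np.float64(0.0004429487680424031), np.float64(0.0004429487680424569)])
(array([ 0.52420875, -0.01215702,  0.13564198]), [np.float64(0.007223477586696879), np.float64(0.007223477586696914)])
rim far pt in side [252.46402951 178.40961117] near [265.45427304 201.83772544]
tube top [ 0.49738599 -0.03880163  0.17      ]
disc (np.float64(4.058826433548274), array([0.64664467, 0.17596045, 0.002     ]), np.float64(0.08307038661865156), (257.35235595703125, 168.56349182128906), (125.1805419921875, 127.8677978515625))
hole (np.float64(1.5450889172896418), array([0.65173184, 0.17505443, 0.016     ]), np.float64(0.016989184169743828), (256.6981201171875, 174.9139862060547), (25.12419319152832, 28.383752822875977))
```

By triangulation the block tops are about level with the rim (roughly 140 mm), so I check the cover's contact height when placing it. The disc and hole estimates of the cover differ by 5 mm in x, so I view it again with the wrist at yaw 180, 90 and 0.

```bash
python3 - <<'E'
from h import *
def disc(c,f,z=.003):
    hsv=cv2.cvtColor(f,cv2.COLOR_BGR2HSV); m=((hsv[...,1]<75)&(hsv[...,2]>90)).astype(np.uint8)*255
    cs,_=cv2.findContours(m,cv2.RETR_EXTERNAL,cv2.CHAIN_APPROX_NONE); u=proj(c,[.65,.176,.003])
    k=max((k for k in cs if cv2.pointPolygonTest(k,(float(u[0]),float(u[1])),True)>-30 and np.hypot(*(k[:,0].mean(0)-u))<40),key=len)
    P=np.array([plane(c,p,z)[:2] for p in cv2.convexHull(k)[:,0].astype(float)])
    for _ in range(4):   # circle fit on the plane with outlier trimming
        A=np.c_[2*P,np.ones(len(P))]; s=np.linalg.lstsq(A,(P**2).sum(1),rcond=None)[0]; r=np.sqrt(s[2]+s[0]**2+s[1]**2); e=abs(np.hypot(*(P-s[:2]).T)-r); P=P[e<=max(.001,1.5*np.median(e))]
    return s[:2].round(4),r.round(4),e.max().round(4)
for n in("scene","side"):
    c,f=snap(n); 
    try: print(n,disc(c,f))
    except Exception as x: print(n,x)
for yaw in(180,90,0):
    hover([.65,.175,.03],yaw,.25); robot.pause(.3); c,f=snap("wrist",f"cv{yaw}.png"); b=bore(c,f,[.65,.175,.016],.016,.019,.3); print(yaw,disc(c,f),b and b[1].round(4),robot.observe()["time"])
E
```

```text
scene (array([0.6507, 0.1765]), np.float64(0.084), np.float64(0.0007))
side (array([0.4926, 0.1584]), np.float64(0.2399), np.float64(0.0056))
180 (array([0.6528, 0.1759]), np.float64(0.084), np.float64(0.0004)) [0.6517 0.1751 0.016 ] 62.5167
90 (array([0.6528, 0.1759]), np.float64(0.084), np.float64(0.0004)) [0.653  0.1769 0.016 ] 64.2667
0 (array([0.6527, 0.1759]), np.float64(0.084), np.float64(0.0003)) [0.654 0.175 0.016] 68.5167
```

The three wrist views agree on the cover centre, (0.6528, 0.1759). Picking it and lowering it with guard.

```bash
python3 - <<'E'
from h import *
p=[.6528,.1759]; T=[.4980,-.0393]
robot.set_gripper(.085); robot.move_pose([*p,.15],[180,0,180]); print(robot.line_to([*p,.077],vel=.1,guard=10)); robot.set_gripper(.03)
o=robot.observe(); z0=o["tool_pos"][2]; print(o["gripper_width"],o["tool_pos"],o["gripper_force"])
robot.line_to([*p,.29],vel=.2); robot.move_pose([*T,.29],[180,0,180]); robot.pause(.2); print(robot.observe()["gripper_width"])
hit=robot.line_to([*T,z0+.147],vel=.08,guard=8); o=robot.observe(); print("approach",hit,o["tool_pos"][2]-z0,o["ft_force"])
hit=hit or robot.line_to([*T,z0+.138],vel=.03,guard=6); o=robot.observe(); print(hit,o["tool_pos"],"underside z",o["tool_pos"][2]-z0,o["ft_force"],o["torque"],o["time"])
E
```

```text
False
0.052240633410231614 [0.65348863 0.17588885 0.07836239] 63.283446952700615
0.05230572736356223
approach False 0.14754867249463566 [ 1.16686982 -0.03201034 -1.50296171]
True [ 0.49857464 -0.03949006  0.21828395] underside z 0.13992156336344266 [-0.51095934  0.53325074  5.81669088] [-0.04847179  0.05039068  0.07202072] 76.625
```

Contact is at an underside height of 139.9 mm, which is the rim. Releasing, then checking the seat and the tray numerically.

```bash
python3 - <<'E'
from h import *
robot.set_gripper(.085); o=robot.observe(); robot.line_to([*o["tool_pos"][:2],.40],vel=.15); robot.pause(.5)
def hull(c,f,g):
    hsv=cv2.cvtColor(f,cv2.COLOR_BGR2HSV); m=((hsv[...,1]<75)&(hsv[...,2]>100)).astype(np.uint8)*255
    m=cv2.morphologyEx(m,cv2.MORPH_OPEN,np.ones((5,5)))
    cs,_=cv2.findContours(m,cv2.RETR_EXTERNAL,cv2.CHAIN_APPROX_NONE); u=proj(c,g)
    return min((k for k in cs if len(k)>80),key=lambda k:np.hypot(*(k[:,0].mean(0)-u)))
views=[]
for dx,dy,yaw in((0,0,180),(.03,.0,90),(0,-.03,0)):
    robot.move_pose([.498+dx,-.039+dy,.40],[180,0,yaw]); robot.pause(.3); c,f=snap("wrist",f"fin{yaw}.png"); views.append((c,f))
c0,f0=snap("scene","s16.png"); views.append((c0,f0)); snap("side","d16.png")
# circle in free height: fit z at which hull circle radius is .084, per view, then plane tilt by residuals
for c,f in views:
    k=cv2.convexHull(hull(c,f,[.498,-.039,.145]))[:,0].astype(float)
    for z in(.138,.144,.150):
        P=np.array([plane(c,p,z)[:2] for p in k]); 
        for _ in range(4):
            s=np.linalg.lstsq(np.c_[2*P,np.ones(len(P))],(P**2).sum(1),rcond=None)[0]; r=np.sqrt(s[2]+s[0]**2+s[1]**2); e=abs(np.hypot(*(P-s[:2]).T)-r); P=P[e<=max(.001,1.5*np.median(e))]
        print(z,s[:2].round(4),r.round(4),e.max().round(4))
print(robot.observe()["time"])
E
```

```text
0.138 [ 0.4993 -0.0391] 0.0852 0.0003
0.144 [ 0.4978 -0.0391] 0.0836 0.0003
0.15 [ 0.4964 -0.0391] 0.0821 0.0003
0.138 [ 0.4977 -0.0403] 0.0852 0.0003
0.144 [ 0.4982 -0.0388] 0.0836 0.0003
0.15 [ 0.4988 -0.0373] 0.0821 0.0003
0.138 [ 0.4968 -0.0388] 0.0852 0.0004
0.144 [ 0.4983 -0.0393] 0.0837 0.0004
0.15 [ 0.4998 -0.0399] 0.0821 0.0004
0.138 [ 0.4936 -0.0402] 0.085 0.0009
0.144 [ 0.4966 -0.0378] 0.0845 0.0009
0.15 [ 0.4997 -0.0353] 0.084 0.0009
83.075
```

The wrist views agree: the cover is level with its top at about 143 mm, centred within 1 mm of the shaft axis. The arm touches nothing, so I hand in.

```bash
python3 -c "
from plant import robot
print(robot.job_done())"
```

```text
the job is handed in; nothing more can be done
None
```

I handed in the job at about 83 s, with no verdict returned. The spacers and basket are seated on the shaft, all four blocks are in the basket as far as the pictures show, the cover measured flat on the rim, and the empty tray is back on the bench.

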